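# Turn the pizza warmer up one click with a fingertip

## Robot

A 7-joint arm with a two-finger parallel gripper is mounted at the origin on a cart in front of the work surface, level with it; the furniture and walls round the work are solid. World frame = base frame: x ahead of the robot, y to its left, z up, the work surface at z = 0. Lengths are in m, angles in rad, forces in N, time in s.
With the tool pointing down it reaches from about 0.35 to 0.9 m from the base axis. Payload 7.2 kg.
Tool frame: the origin (TCP) lies midway between the tips of the shut fingers; the grasp point (between the pads) lies 19 mm behind it; z points along the fingers, y is the line along which they close (so a half turn about z gives the same grasp; the last joint's range is limited). The gripper opens to 85 mm and grips with 20 to 120 N. Pads are 22 mm wide; open, the fingers measure 114 mm over their backs; the gripper's body (76 mm by 85 mm) begins 54 mm behind the grasp point. The pads swing forward as they close: fully open they stand 13 mm farther back than shut.
Start: joints at [1.038, 0.411, -0.013, 1.596, 0.006, 1.134, -0.082], TCP at [0.28, -0.559, 0.231] pointing down, gripper open.
Joint ranges: [-2.95, 2.95], [-0.29, 1.99], [-1.47, 1.44], [0.14, 2.54], [-1.03, 4.17], [0.13, 1.85], [-2.86, 2.86]. Speed limits (rad/s): [2.39, 2.39, 3.01, 3.01, 3.14, 3.14, 3.14].

## Interface

Orientations are given as a unit quaternion [x, y, z, w].
In Python, from plant import r, planner, eyes, job gives the robot as it stands. Calls block until the motion is done:
- r.reach(position, orientation): joint-space move of the TCP to a pose.
- r.line_to(position, orientation=None, velocity=0.15, contact_N=None): straight line of the TCP; orientation=None keeps the orientation; velocity is the mean speed in m/s. With contact_N (N) it stops when the force on the tool has changed by that much, and returns True; else False.
- r.goto_joints(angles): joint-space move.
- r.gripper_open() and r.clamp(grasp_force=None): open the fingers fully, or close them until they stop; grasp_force is the grip in N (None keeps the last).
- r.dwell(seconds).
- planner.ik(position, orientation): joint angles nearest the present ones, or None.
- eyes.capture(name): name is "side" or "top" or "wrist"; returns the picture (420x560x3 uint8, blue, green, red); there is no depth.
- eyes.calibration(name): a dict with "fx", "fy", "cx", "cy" (pixels), "R" (3x3) and "t" (3): a world point X has camera coordinates R X + t; the wrist camera has in their place "hand_eye" (4x4, takes a point from camera to tool coordinates, whose origin is the TCP and whose axes are the flange's). Camera axes: x right, y down, z forward; pixel columns grow to the right and rows downward; lengths in m; the calibration is good to about 2 mm. A picture is of the moment at which its call begins: read the wrist's pose just before it. calibration takes no time and is no camera call.
A pose or a line that the arm cannot do raises r.Unreachable and nothing moves.
- job.sign_off(): hands the job in; it is judged then, once.
Readings, each from a call of its own:
- r.read_time_s(): time.
- r.read_joints(): joint angles.
- r.read_joint_velocities(): joint speeds.
- r.read_effort(): joint torques, N m.
- r.read_tool_pos(): TCP position.
- r.read_eef_rot(): TCP orientation.
- r.read_ft_force(): force on the tool from outside, world axes, zero at the start.
- r.read_moment(): the same for the moment, N m.
- r.read_gripper_width(): opening from 0.0 (shut) to 1.0 (fully open).
- r.read_finger_force(): force on a finger pad.
Only numpy, scipy, OpenCV 4.12 (cv2) and the standard library are available. Lean on these libraries where they do the work, as an engineer would, in place of code of your own. Each camera call takes 0.05 s, during which the arm holds its last target. There are 200 camera calls.

## Task

The pizza warmer is on its lowest setting: with a fingertip on top of the wide knurled wheel of the grey control box, roll it one click up, toward the wide end of the wedge of white bars, so that it rests in its middle notch with its white line at the top between the two ticks. Never roll it on past the middle notch, leave the narrow wheel as it is, and do not shift or pick up the shaker, the can or the dip cup.

Things in the scene. Friction and masses are not known exactly. Their poses are not given: they have to be found in the camera images.
- warmer_box: Fixed grey control box, 170 (x) x 150 (y) x 70 mm high; origin: centre of its underside. Two black knurled thumbwheels (80 mm diameter, axles along the box's y) stand 10 mm out of its top between guard cheeks (tops 5 mm below the crests). The wide wheel is on its +y side, the narrow one on its -y side. Six flat white bars between them form a wedge, wider toward the box's +x, the 'up' direction.
- wide_top (a point): Crest of the wide wheel (26 mm wide): middle of its highest line, 80 mm above the worktop, 36 mm toward +y from the box's centre. Fixed to the box, axes as the box's. The wheel's axle is 40 mm below. White ticks stand on the cheeks beside it.
- wide_wheel (a joint): Angle (rad) of the wide wheel, positive as its top rolls toward the box's +x. Notches at 0 (lowest; the start), 0.5 (middle, white line at the crest), 1.0 (highest), 20 mm of rim apart. Let go, it springs to the nearest; tipping points 0.25 and 0.75. It takes about 3 N along the rim to leave a notch: a press of 5 to 10 N on the crest carries it by friction.
- narrow_top (a point): The crest of the narrow wheel (12 mm wide), 80 mm above the worktop, at 36 mm toward -y from the box's centre; fixed to the box. This wheel has no notches and is to be left alone.
- narrow_mark (a point): The white line on the rim of the narrow wheel, mid-width; it turns with that wheel (40 mm from its axle) and starts anywhere within 0.5 rad of the top.
- shaker_cheese: Loose glass shaker with steel cap, 73 x 72 x 119 mm high, origin at the centre of its underside. About 150 mm from the box's centre on its +y side. Leave it alone.
- can_1: Loose drinks can, 66 mm diameter, 115 mm high, origin at the centre of its underside. About 150 mm from the box's centre on its -y side. Leave it alone.
- dip_white: Loose lidded dip cup, 69 mm diameter, 34 mm high, origin at the centre of its underside. On the box's -x side. Leave it alone.
Not all that is in view belongs to the job. What is shaped like the warmer_box but pink is not meant.

How it is judged:
By the outcome, as a careful person would: the job done as asked, in the order asked, and still so for the second after the job is handed in, with the robot touching nothing.
It also fails if it takes over 32 s, if anything falls off the work surface, if the arm or the gripper's body presses on something with over 40 N, if the wrist force passes 120 N, or if a joint passes its speed limit or range.

## Working session

There is one attempt and no reset: what is moved stays moved. The work goes in short steps, each a Python script; the robot and the scene stay as the last script left them, time stands still between calls to the robot, and variables do not carry over. Pictures are saved under pics/ and viewed, at most 10 in all, crops included, and the job is handed in when it is done.

```bash
mkdir -p pics
python3 - <<'E'
from plant import r, planner, eyes, job
import cv2,numpy as np
a=eyes.capture("top");b=eyes.capture("side")
cv2.imwrite("pics/top.png",a);cv2.imwrite("pics/side.png",b)
np.set_printoptions(precision=4,suppress=True)
for n in("top","side"):print(eyes.calibration(n))
print(eyes.calibration("wrist"));print(r.read_tool_pos(),r.read_eef_rot(),r.read_time_s())
E
```

```text
{'fx': 390.17812279456984, 'fy': 390.17812279456984, 'cx': 281.8611235012997, 'cy': 207.29940968437063, 'R': array([[ 0.0597, -0.9982,  0.0008],
       [-0.9721, -0.0584, -0.227 ],
       [ 0.2267,  0.0128, -0.9739]]), 't': array([0.0267, 0.5299, 0.7901])}
{'fx': 481.597546640143, 'fy': 481.597546640143, 'cx': 278.3850478823077, 'cy': 201.78421172078586, 'R': array([[-0.9884, -0.1515,  0.0103],
       [-0.1086,  0.6578, -0.7454],
       [ 0.1062, -0.7378, -0.6666]]), 't': array([0.553 , 0.0623, 0.9273])}
{'fx': 368.0527664022693, 'fy': 368.0527664022693, 'cx': 273.1008101014719, 'cy': 208.50676842888777, 'hand_eye': array([[-0.0001, -0.9506, -0.3103,  0.0792],
       [ 1.    ,  0.0003, -0.0011,  0.002 ],
       [ 0.0011, -0.3103,  0.9506, -0.1419],
       [ 0.    ,  0.    ,  0.    ,  1.    ]])}
[ 0.2799 -0.5583  0.2306] [ 0.9731  0.2303 -0.0002 -0.0007] 0.1
```

View pics/top.png

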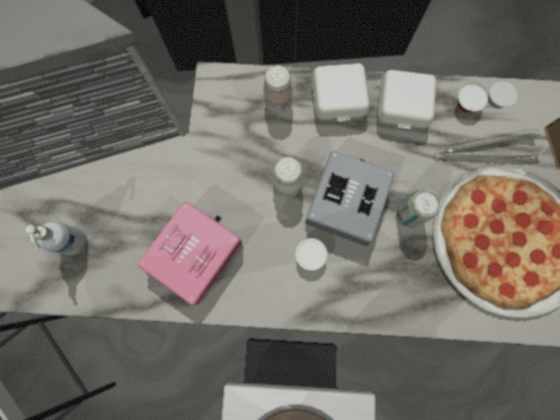

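View pics/side.png

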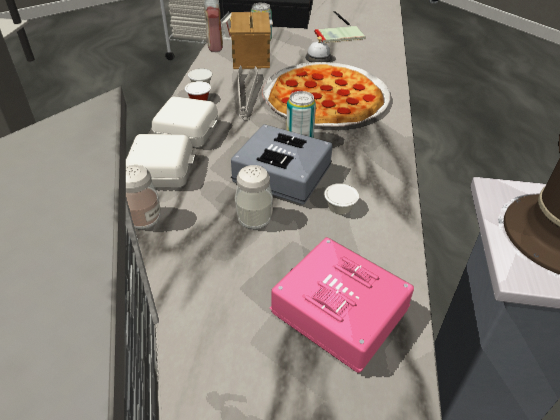

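The grey box is at about (350,197) in the top view, with the pink decoy at (190,253). The shaker is at (288,172), the can at (420,207) and the dip cup at (311,254). The grey box is the one meant, by its colour and by its neighbours: shaker on one side, can on the other. I'll enlarge it to confirm.

```bash
cat > h.py <<'E'
import cv2,numpy as np
from plant import r, planner, eyes, job
np.set_printoptions(precision=4,suppress=True)
def ray(name,uv,z):
    c=eyes.calibration(name);R=np.array(c["R"]);t=np.array(c["t"])
    d=R.T@np.array([(uv[0]-c["cx"])/c["fx"],(uv[1]-c["cy"])/c["fy"],1]);o=-R.T@t
    return o+d*(z-o[2])/d[2]
E
python3 - <<'E'
from h import *
a=cv2.imread("pics/top.png")
h=cv2.resize(a[140:255,290:410],None,fx=5,fy=5,interpolation=cv2.INTER_CUBIC)
b=cv2.imread("pics/side.png")
h2=cv2.resize(b[115:205,225:340],None,fx=5,fy=5,interpolation=cv2.INTER_CUBIC)
cv2.imwrite("pics/crop.png",h);cv2.imwrite("pics/crop2.png",h2)
# white bars -> centroids at z=.07
g=a.min(2)
m=np.zeros_like(g);m[165:220,318:385]=(g[165:220,318:385]>150)*255
n,l,s,c=cv2.connectedComponentsWithStats(m)
for i in range(1,n):print(s[i],c[i],ray("top",c[i],.07))
E
```

```text
[342 165   4   3   5] [343.4 165.6] [ 0.628 -0.072  0.07 ]
[349 165   2   2   2] [349.5 165.5] [ 0.629  -0.0855  0.07  ]
[355 165   1   1   1] [355. 165.] [ 0.6309 -0.0976  0.07  ]
[358 165   9  14  46] [362.0435 170.    ] [ 0.6202 -0.1133  0.07  ]
[340 166   2   2   2] [340.5 166.5] [ 0.6255 -0.0656  0.07  ]
[351 167   1   1   1] [351. 167.] [ 0.6257 -0.0888  0.07  ]
[353 166   1   1   1] [353. 166.] [ 0.6283 -0.0932  0.07  ]
[350 166   9   9  20] [354.15 169.7 ] [ 0.6199 -0.0959  0.07  ]
[368 166   1   1   1] [368. 166.] [ 0.6303 -0.1263  0.07  ]
[370 167   1   1   1] [370. 167.] [ 0.6283 -0.1308  0.07  ]
[344 170   1   1   1] [344. 170.] [ 0.6178 -0.0735  0.07  ]
[343 170   6   6  14] [346.2143 173.    ] [ 0.6112 -0.0786  0.07  ]
[370 171   1   1   1] [370. 171.] [ 0.619  -0.1309  0.07  ]
[376 170   2   2   2] [376.5 170.5] [ 0.621  -0.1452  0.07  ]
[381 171   1   1   1] [381. 171.] [ 0.6204 -0.1551  0.07  ]
[355 173   1   2   2] [355.  173.5] [ 0.6112 -0.0979  0.07  ]
[373 172   2   1   2] [373.5 172. ] [ 0.6171 -0.1386  0.07  ]
[357 175   3   3   6] [358.     176.1667] [ 0.6055 
[... 1400 characters left out ...]
 0.5506 -0.0925  0.07  ]
[376 202   2   1   2] [376.5 202. ] [ 0.5493 -0.1455  0.07  ]
[379 203   1   1   1] [379. 203.] [ 0.5474 -0.1509  0.07  ]
[331 204   2   2   2] [331.5 204.5] [ 0.5379 -0.0484  0.07  ]
[324 206   2   2   2] [324.5 206.5] [ 0.5325 -0.0335  0.07  ]
[329 207   5   4  10] [330.8 208.3] [ 0.5294 -0.0472  0.07  ]
[335 206   5   5   9] [336.8889 207.6667] [ 0.5316 -0.0603  0.07  ]
[352 206   1   1   1] [352. 206.] [ 0.5372 -0.0927  0.07  ]
[334 209   1   1   1] [334. 209.] [ 0.5282 -0.0541  0.07  ]
[319 211   1   1   1] [319. 211.] [ 0.5219 -0.022   0.07  ]
[320 213   1   1   1] [320. 213.] [ 0.5176 -0.0243  0.07  ]
[331 212   1   1   1] [331. 212.] [ 0.5212 -0.0479  0.07  ]
```

View pics/crop.png

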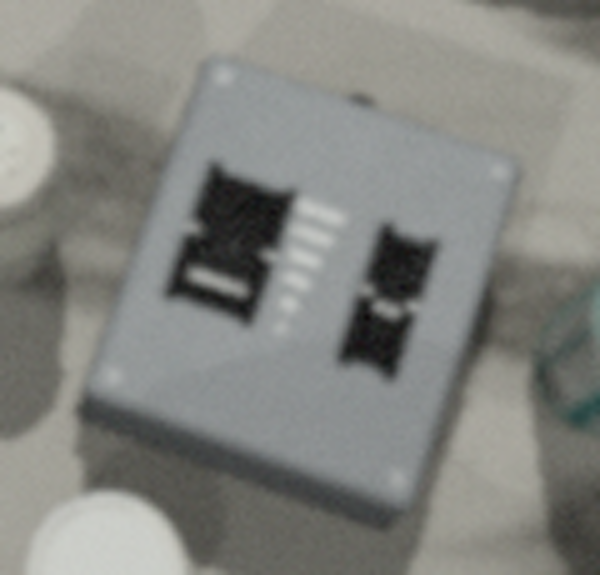

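The crop confirms the grey box. The wide wheel is on the left, with ticks at crop (195,228) and (268,257). Its white line is at (220,281), on the narrow-wedge side, so it sits at the lowest notch. The wedge widens toward the top of the picture. The lid screws are at crop (222,76), (500,172), (398,477) and (113,376).

Run:
```python
from h import *
f=lambda p:np.array(p)/5+[290,140]-.4
S=[ray("top",f(p),.07) for p in[(222,76),(500,172),(398,477),(113,376)]]
print("dims x",np.linalg.norm(S[0]-S[3]),np.linalg.norm(S[1]-S[2]),"y",np.linalg.norm(S[0]-S[1]),np.linalg.norm(S[3]-S[2]))
X=(S[0]+S[1]-S[2]-S[3]);a=np.arctan2(X[1],X[0]);Y=S[0]+S[3]-S[1]-S[2]
c=np.mean(S,0);print("centre",c,"yaw",a,np.arctan2(-Y[0],Y[1]))
ex=np.array([np.cos(a),np.sin(a),0]);ey=np.array([-ex[1],ex[0],0])
w1=c+.036*ey
T=[ray("top",f(p),.076) for p in[(195,228),(268,257)]]
print("wide_top from box",w1,"from ticks",np.mean(T,0),"tick span",T[0]-T[1])
N=[ray("top",f(p),.076) for p in[(367,291),(416,306)]];print("narrow mid from ticks",np.mean(N,0),"dist",np.linalg.norm(np.mean(N,0)-np.mean(T,0)))
for yaw in(a,a+np.pi):
  q=[np.cos(yaw/2),np.sin(yaw/2),0,0];print(planner.ik([w1[0],w1[1],.2],q))
```

```text
dims x 0.14581990523774188 0.14521518350904844 y 0.12907471919213315 0.1279512495444058
centre [ 0.5639 -0.0906  0.07  ] yaw -0.3011801640131164 -0.29207214960815786
wide_top from box [ 0.5745 -0.0563  0.07  ] from ticks [ 0.5735 -0.0561  0.076 ] tick span [0.0112 0.0319 0.    ]
narrow mid from ticks [ 0.5526 -0.1256  0.076 ] dist 0.07256109275529758
[ 0.169   0.3695 -0.2013  1.7423  0.0839  1.0382 -1.9337]
[ 0.5132  0.4425 -0.6682  1.7189  0.3045  1.0863  1.0179]
```

Both measurements agree to 1 mm: the wheels are 72.6 mm apart against 72 given, and the crest is at (0.574, -0.056). I'll move above it.

```bash
cat >> h.py <<'E'
A=-.297; Q=[np.cos(A/2),np.sin(A/2),0,0]
EX=np.array([np.cos(A),np.sin(A),0]); W=np.array([.574,-.0562,.08])
def at(dx,z): return list(W*[1,1,0]+EX*dx+[0,0,z])
E
python3 - <<'E'
from h import *
r.clamp(20)
r.reach(at(-.008,.2),Q)
r.line_to(at(-.008,.12))
print(r.read_tool_pos(),r.read_eef_rot(),r.read_time_s(),r.read_ft_force())
cv2.imwrite("pics/w1.png",eyes.capture("wrist"))
E
```

```text
[ 0.5669 -0.0541  0.1206] [ 0.989  -0.1482  0.0004 -0.0001] 3.6333 [ 0.5248 -0.3843 -0.0865]
```

View pics/w1.png

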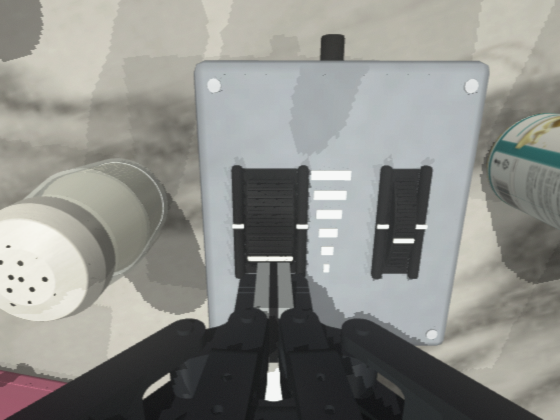

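The shut fingertips (270,265) are centred on the wide wheel, its white line is at (270,258), and the ticks are at row 226. I'll press and roll, using the wrist-view crest as a check.

Run:
```python
from h import *
from scipy.spatial.transform import Rotation as Ro
c=eyes.calibration("wrist");H=np.array(c["hand_eye"]);p=np.array(r.read_tool_pos());Rt=Ro.from_quat(r.read_eef_rot()).as_matrix()
d=Rt@H[:3,:3]@np.array([(270-c["cx"])/c["fx"],(226.5-c["cy"])/c["fy"],1]);o=p+Rt@H[:3,3]
print("crest from wrist",o+d*(.077-o[2])/d[2])
hit=r.line_to(at(-.008,.072),velocity=.03,contact_N=5)
p=np.array(r.read_tool_pos());print(hit,p,r.read_ft_force(),r.read_time_s())
r.dwell(.2);print(r.read_tool_pos(),r.read_ft_force())
cv2.imwrite("pics/w2.png",eyes.capture("wrist"))
```

```text
crest from wrist [ 0.5764 -0.0567  0.077 ]
True [ 0.5666 -0.0539  0.08  ] [-0.2447 -0.714   5.2376] 4.8917
[ 0.5665 -0.0539  0.08  ] [0.082  0.5592 5.2655]
```

Run:
```python
from h import *
p=np.array(r.read_tool_pos())
print(r.line_to(list(p-[0,0,.006]),velocity=.01,contact_N=2.5),r.read_tool_pos(),r.read_ft_force())
p=np.array(r.read_tool_pos());q0=p.copy()
# command z such that the press stays: adjust per step
zc=None
for k in range(1,5):
    f=r.read_ft_force()[2]
    if zc is None: zc=p[2]-.001
    if f<6: zc-=.0007
    if f>10: zc+=.0007
    r.line_to([q0[0]+EX[0]*.004*k,q0[1]+EX[1]*.004*k,zc],velocity=.02)
    t=np.array(r.read_tool_pos());print(k,(t-q0)@EX,t[2],zc,r.read_ft_force(),r.read_time_s())
cv2.imwrite("pics/w3.png",eyes.capture("wrist"))
```

```text
True [ 0.5667 -0.054   0.08  ] [-0.3233 -0.8135  4.8923]
1 0.005367910285197494 0.07994105706117596 0.07830882084398827 [-1.4108 -0.6772 12.6691] 5.7417
2 0.009139150305560065 0.08004621332994923 0.07900882084398828 [ 0.015  -0.4448  7.3523] 6.0917
3 0.013947162919087066 0.08006487520098728 0.07900882084398828 [ 2.3593 -2.0501  5.9374] 6.4417
4 0.01816984467597602 0.07982711533263419 0.07830882084398827 [ 1.2284 -0.7866  8.9444] 6.7917
```

View pics/w3.png

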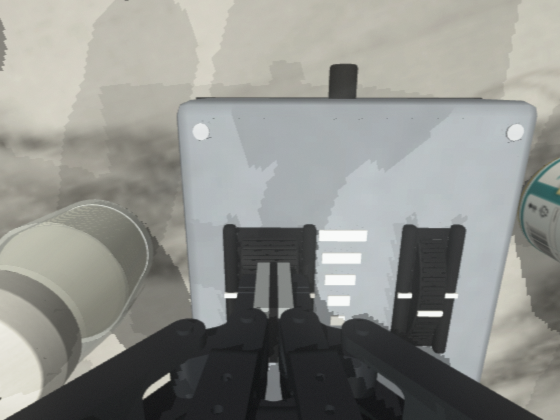

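The fingers now cover the white line, and the tip has travelled 18 mm, less than one notch. I'll lift straight up and look.

Run:
```python
from h import *
p=np.array(r.read_tool_pos())
r.line_to([p[0],p[1],.11],velocity=.1)
r.line_to(at(-.03,.16),velocity=.2);r.dwell(.2)
print(r.read_time_s(),r.read_ft_force())
cv2.imwrite("pics/w4.png",eyes.capture("wrist"))
```

```text
7.9833 [-0.8294  1.3241 -0.7435]
```

View pics/w4.png

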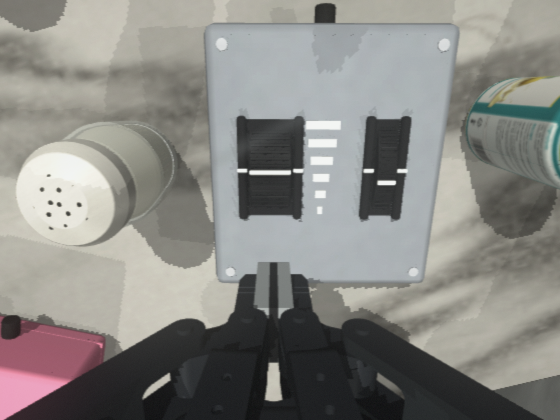

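The white line (270,172) now lies between the two ticks (row 171), so the wheel is in its middle notch. The narrow wheel, shaker and can haven't changed.

```bash
python3 -c "
from plant import job
print(job.sign_off())"
```

```text
the job is handed in; nothing more can be done
None
```

I rolled the wide wheel one click up: its white line now rests between the two ticks, the narrow wheel, shaker and can look unmoved (the dip cup was out of the final view), and the job was handed in at about 8 s.

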